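# Isolate the filter unit, open its flap and present the filter plate

## Task

Make the little filter unit safe by taking the isolating pin from its wooden rest and pushing it fully home in the socket beside the unit's cover; only then lift the cover flap by its tab until it stands open, and leave both the pin and the flap like that. Draw the hidden filter plate out and present it: hold it up, upright and still, at least 20 cm above the bench and well away to the side of or in front of the unit, with one broad face turned towards the robot, and finish while still holding it there. Leave the other things on the bench where they are.

Things in the scene. Friction and masses are not known exactly. Their poses are not given: they have to be found in the camera images.
- pin_grip (a point): Middle of the isolating pin's round black grip (24 mm across, 40 mm tall, thin bands), on its axis, 22 mm above the grip's flat underside (shoulder), 18 mm below its top. Below it a steel shank, 10 mm across, 34 mm long, tapered to 5 mm over the last 6 mm. Stands upright, shoulder on the wooden rest. z up along the pin.
- pin_tip (a point): Lower end of the isolating pin's shank, on its axis, 56 mm below pin_grip; z axis up along the pin.
- pin_rest: Wooden block 56 x 56 x 46 mm high, fixed, with one 14 mm hole in the middle of its top in which the pin stands at the start. Origin: centre of its underside.
- socket (a point): Centre of the mouth of the socket hole, in the top of a grey block 44 x 44 mm, 60 mm above the bench, beside the filter unit; 66 mm from here to the flap's side. Hole vertical, 13 mm wide, 42 mm deep, 2 mm chamfer. The pin is home when its shoulder rests on the block, its tip 34 mm below this point. Axes as housing.
- housing: Filter unit, fixed: grey metal box 130 (x) x 110 (y) mm, rim 60 mm up, louvred front roughly to the robot; socket block at x -45, y -125 mm. Origin: on the bench under the box's middle; x from front to hinge, y left, z up. Under the flap the plate stands in guides in the x-z plane at x -12 mm, y 0, foot 8 mm up; guides end 52 mm up, play 2 mm at each face, 3 mm at each end.
- flap_hinge (a point): Middle of the flap's hinge line, on the box's far rim, 60 mm above the bench, 67 mm behind the housing's middle. The hinge line runs along the housing's y axis.
- flap_tab (a point): Grip point in the black pull tab at the middle of the flap's front edge: a fin 14 mm thick (along the housing's y), end rounded, 39 mm out from the flap's front; this point is 26 mm out. Flap shut: 162 mm in front of and 28 mm above the hinge line, 88 mm above the bench; swings up and away from the robot. Pinched across its thickness the fin can turn between the fingers.
- flap (a joint): Angle of the cover flap, rad: 0 shut, 1.57 standing upright, 1.9 at its stop, leaning back. The flap is a hood 135 x 118 mm, 42 mm deep, its top 104 mm above the bench when shut; it may start slightly ajar. Stiff hinge (0.16 N m of friction): it stays where it is left.
- plate_grip (a point): Middle of the pull tab of the perforated aluminium filter plate, hidden under the flap. Plate 80 mm long, 8 thick, 52 high; on its top middle a tab 34 wide, 8 thick, 38 high. This point is 72 mm above the foot, 18 below the tab's top; 80 mm above the bench at the start. x along the plate, y square to its faces, z up. Lifts straight up; about 0.12 kg.
- filter_plate: The filter plate; origin at the middle of its foot, 72 mm below plate_grip, same axes.
- bench_point (a point): A point of reference on the bench top, 0.45 m straight ahead of the robot base, nothing to see; x straight ahead of the robot, y left, z up.
- hex_key: Bystander: loose steel hex key, 31 x 98 x 7 mm, lying on the bench. Leave it alone.
- block_123: Bystander: loose steel block with holes, 50 x 75 x 25 mm. Origin under its middle. Leave it alone.
- caliper: Bystander: loose steel caliper, 71 x 200 x 14 mm, lying on the bench. Leave it alone.
- drill_chuck: Bystander: loose dark drill chuck, 44 mm across, 62 mm tall, behind the unit. Leave it alone.

How it is judged:
By the outcome, as a careful person would: the job done as asked, in the order asked, and still so for the second after the job is handed in, while the arm keeps its last pose, push and grip.
It also fails if it takes over 72 s, if anything falls off the work surface, if the arm or the gripper's body presses on something with over 40 N, if the wrist force passes 120 N, or if a joint passes its speed limit or range.

## Robot

A 6-joint arm with a two-finger parallel gripper is mounted at the origin on a cart in front of the work surface, level with it; the furniture and walls round the work are solid. World frame = base frame: x ahead of the robot, y to its left, z up, the work surface at z = 0. Lengths are in mm, angles in degrees, forces in N, time in s.
With the tool pointing down it reaches from about 300 to 850 mm from the base axis. Payload 4.2 kg.
Tool frame: the origin (TCP) lies between the finger pads; the fingertips stand 22 mm ahead of it and the grasp point (between the pads) lies 3 mm ahead of it; z points along the fingers, y is the direction in which the jaws open and shut (so a half turn about z gives the same grasp; the last joint's range is limited). The gripper opens to 91 mm and grips with 3 to 60 N. Pads are 32 mm wide; open, the fingers measure 118 mm over their backs; the gripper's body (76 mm by 178 mm) begins 60 mm behind the grasp point.
Start: joints at [64.63, 18.312, 89.639, -0, 72.044, -1.146], TCP at [235.935, 524.381, 235.976] pointing down, gripper open.
Joint ranges: [-177.97, 177.97], [-48.28, 115.42], [12.27, 149.76], [-77.06, 257.06], [2.81, 150.46], [-146.56, 146.56]. Speed limits (degrees/s): [147.25, 147.25, 180, 180, 180, 180].

## Interface

Orientations are given as [roll, pitch, yaw] about the fixed x, y, z axes, in that order (R = Rz(yaw) Ry(pitch) Rx(roll)).
In Python, from workcell import telemetry, cams, env gives the robot as it stands.
- The arm moves only by the shell command python3 -m inch 'ROWS' [FORCE]. ROWS is JSON, a list of rows, each an object of numbers: "x", "y", "z": the shift along the tool's x, y, z in cm; "yaw": the turn about the tool's z in units of 5 degrees (1.0 is 5 degrees); "gripper": the gripper's target within -1 to 1 (fully open at 1, half-way at 0, shut at -1). A call has 1 to 12 rows; each row shifts and turns the commanded pose from where the row before left it, along the tool's axes as they then stand; what a row does not reach is not made up. A row lasts 1/12 s, in which the tool goes at most 41.7 mm and 7.16 degrees, less where a joint would pass 70% of its speed; a pose out of reach is approached as far as the arm can. A call is refused whole if a number of a shift passes 4.17 or a number of a turn 1, either way. A call with a gripper value outside its range is refused whole. The fingers move at their own pace and stop on an object; FORCE is the grip in N (left out, the last holds). Time passes only in rows, so rows that do not move let the fingers close. It gives the time, the measured TCP pose, the force and the opening at its end, in the units of the state.
- telemetry.state(): the state, without advancing time (a new reading comes with each control period).
- cams.grab_frame(name): name is "scene" or "top" or "wrist"; returns a dict with "pixels" (384x512x3 uint8, red, green, blue), "mtx" (3x3 intrinsics, pixels), "rvec" (rotation vector, rad) and "tvec" (3), from world to camera coordinates, as OpenCV has them. Camera axes: x right, y down, z forward; pixel columns grow to the right and rows downward; lengths in mm; the calibration is good to about 2 mm. A picture is of the moment at which its call begins. There is no depth.
- env.job_done(): hands the job in, once; it reports no verdict.
The state is a dict: "time_s": time; "qpos": joint angles; "qvel": joint speeds; "effort": joint torques, N m; "ee_pos": TCP position; "ee_rot": TCP orientation; "force": force on the tool from outside, world axes, zero at the start; "torque": the same for the moment, N m; "gripper_width": finger opening in mm.
Only numpy, scipy, OpenCV 4.12 (cv2) and the standard library are available. Lean on these libraries where they do the work, as an engineer would, in place of code of your own. Each camera call takes 0.05 s, during which the arm holds its last target. There are 200 camera calls.

## Working session

There is one attempt and no reset: what is moved stays moved. The work goes in short steps, Python scripts to look and compute and a shell command to move; the robot and the scene stay as the last step left them, time stands still between calls to the robot, and variables do not carry over. Pictures are saved under pics/ and viewed, about 8 in all and at most 12, crops included, and the job is handed in when it is done.

```bash
ls; mkdir -p pics
cat > h.py <<'E'
import numpy as np, cv2
from workcell import telemetry, cams, env
def grab(name, fn=None):
    f=cams.grab_frame(name)
    if fn: cv2.imwrite('pics/'+fn, cv2.cvtColor(f['pixels'],cv2.COLOR_RGB2BGR))
    np.savez('pics/'+name+'.npz',**f)
    return f
def proj(f,P):
    return cv2.projectPoints(np.array(P,float).reshape(-1,3),np.array(f['rvec'],float),np.array(f['tvec'],float),np.array(f['mtx'],float),None)[0].reshape(-1,2)
def ray(f,u,v):
    R=cv2.Rodrigues(np.array(f['rvec'],float))[0]; t=np.array(f['tvec'],float).ravel()
    d=R.T@np.linalg.inv(np.array(f['mtx'],float))@np.array([u,v,1.]); return -R.T@t,d
def at(f,u,v,z):
    c,d=ray(f,u,v); return c+d*(z-c[2])/d[2]
E
python3 - <<'E'
from h import *
a=grab('scene','s0.png');b=grab('top','t0.png')
for f in(a,b): print(ray(f,256,192))
s=telemetry.state();print(s)
print(np.array(a['mtx']),b['mtx'])
im=np.hstack([cv2.imread('pics/s0.png'),cv2.imread('pics/t0.png')]);
E
```

```text
pics
(array([-831.43044034,  340.93547532,  740.73870491]), array([ 0.87208357, -0.26473765, -0.41164905]))
(array([ 448.07002218,  -68.8615942 , 1241.22840595]), array([ 0.08198902, -0.00299424, -0.9967331 ]))
{'time_s': 0.1, 'qpos': array([ 6.46311962e+01,  1.83470083e+01,  8.96966012e+01, -1.49042953e-03,
        7.20439490e+01, -1.14524733e+00]), 'qvel': array([ 0.00403103, -0.09770964, -0.25490449, -0.111768  ,  0.09788421,
       -0.15115221]), 'effort': array([-5.30545385e-04, -4.13330376e+01, -2.32508880e+01,  7.28839450e-02,
        4.21025371e-02, -4.73029377e-05]), 'ee_pos': array([235.75199218, 524.01426195, 235.23312185]), 'ee_rot': array([-1.79912431e+02, -3.33183637e-04,  1.55776904e+02]), 'force': array([-0.25342519, -1.00046928,  0.96544761]), 'torque': array([ 0.08992653,  0.01265237, -0.01076049]), 'gripper_width': 91.20203464062827}
[[479.61415162   0.         255.85091436]
 [  0.         479.61415162 187.96920445]
 [  0.           0.           1.        ]] [[370.95072649   0.         260.8737147 ]
 [  0.         370.95072649 189.79218181]
 [  0.           0.           1.        ]]
```

View pics/t0.png

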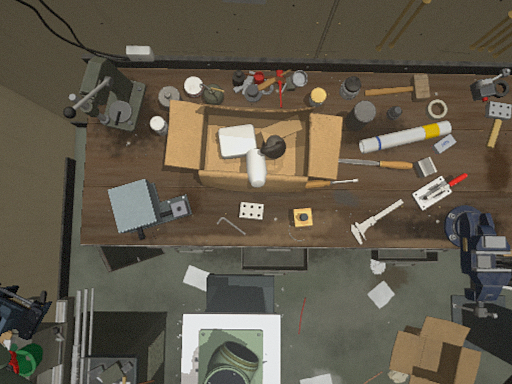

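View pics/s0.png

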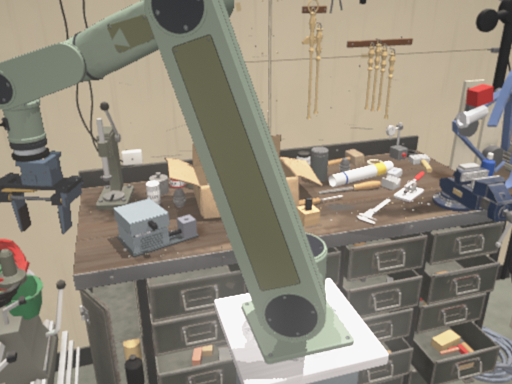

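Run:
```python
import cv2,numpy as np
t=cv2.imread('pics/t0.png');s=cv2.imread('pics/s0.png')
r=lambda im,x,y,w,h,k:cv2.resize(im[y:y+h,x:x+w],None,fx=k,fy=k,interpolation=cv2.INTER_CUBIC)
a=r(t,100,170,100,75,5);b=r(t,280,195,50,40,5)
c=r(s,105,190,100,70,4)
W=np.zeros((655,750,3),np.uint8)
W[:375,:500]=a;W[:200,500:750]=b;W[375:655,:400]=c
d=r(s,290,190,40,35,5);W[380:555,450:650]=d
cv2.imwrite('pics/c1.png',W[:600])
```

```text
(no output)
```

View pics/c1.png

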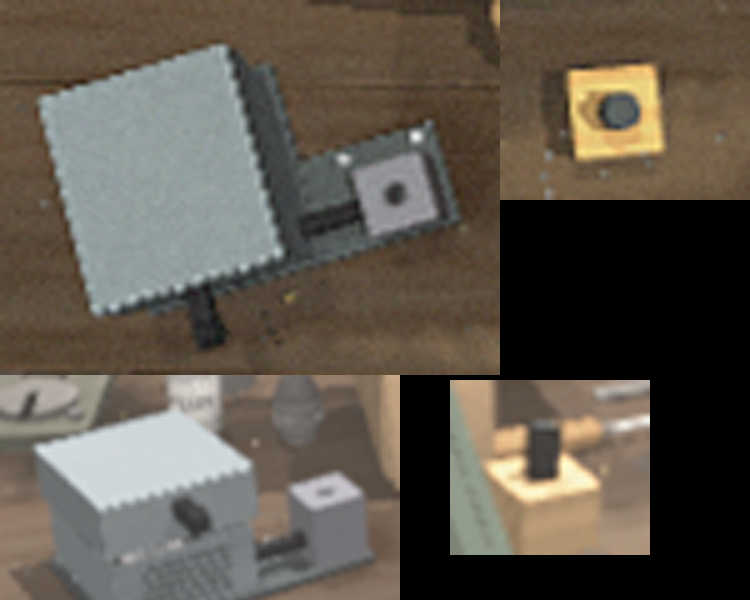

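Run:
```python
from h import *
f=np.load('pics/top.npz')
C=[at(f,100+u/5,170+v/5,104) for u,v in[(40,100),(228,45),(283,255),(97,313)]]
C=np.array(C);print(C.round(1)); 
x=(C[0]+C[1]-C[2]-C[3])/2; yv=(C[0]+C[3]-C[1]-C[2])/2
print(np.linalg.norm(x),np.linalg.norm(yv),np.degrees(np.arctan2(x[1],x[0])),np.degrees(np.arctan2(-yv[0],yv[1])))
print('c',C.mean(0))
print('tab',at(f,100+207/5,170+325/5,88),'sock',at(f,100+395/5,170+193/5,60))
print('pin',at(f,280+119/5,195+110/5,86),'rest',at(f,280+116/5,195+112/5,46))
# hypothesised housing from flap and yaw
s=at(f,100+395/5,170+193/5,60)[:2]
for yaw in(14,15,16,17):
    a=np.radians(yaw);R=np.array([[np.cos(a),-np.sin(a)],[np.sin(a),np.cos(a)]])
    print(yaw,'H from flapcentre',C.mean(0)[:2]-R@[67-67.5-0,0],'H from sock',s-R@[-45,-125])
```

```text
[[541.4 380.  104. ]
 [576.9 267.1 104. ]
 [448.9 228.7 104. ]
 [412.5 339.5 104. ]]
134.36991855591063 117.50072962740474 17.085155413370614 17.817213345229703
c [494.90651348 303.8210158  104.        ]
tab [405.48009608 277.74566193  88.        ] sock [488.98801997 170.9744042   60.        ]
pin [ 467.11653513 -222.18095032   86.        ] rest [ 466.46613378 -225.55670862   46.        ]
14 H from flapcentre [495.39166134 303.94197675] H from sock [502.4110907  303.14785529]
15 H from flapcentre [495.38947639 303.95042533] H from sock [500.10230151 303.36198952]
16 H from flapcentre [495.38714433 303.95883448] H from sock [497.79012681 303.53579721]
17 H from flapcentre [495.38466586 303.96720166] H from sock [495.4752709  303.66922541]
```

Top view: flap corners (108,190), (146,179), (157,221), (119,233), socket (179,209), pin (304,217). Both housing estimates agree at about (495,304) with yaw of about 17°, and the flap measures 134x117.5 mm, matching the given 135x118. I'll turn the tool, then move over the pin.

```bash
python3 -m inch '[{"yaw":1},{"yaw":1},{"yaw":1},{"yaw":1},{"yaw":1},{"yaw":1},{"yaw":1},{"yaw":1},{"yaw":1},{"yaw":0.75},{"x":-2},{"x":-4}]'
python3 -m inch '[{"x":-4},{"x":-4},{"x":-4},{"x":-4},{"x":-4},{"x":-4},{"x":-4},{"x":-4},{"x":-4},{"x":-4},{"x":-4},{"x":-4}]'
python3 -m inch '[{"x":-4,"gripper":0.3},{"x":-4},{"x":-4},{"x":-4},{"x":-4,"z":1},{"x":-2,"z":1},{"z":1},{},{}]'
python3 - <<'E'
from h import *
f=grab('wrist','w1.png');s=telemetry.state();print(s['ee_pos'],s['ee_rot'],s['qpos'],s['gripper_width'],s['time_s'])
print(proj(f,[[467,-223,86],[467,-223,46]]))
E
```

```text
[235.77797775 524.06197224 235.32805149] [-1.79924741e+02 -1.03977595e-03  1.55776135e+02] [ 6.46303732e+01  1.83424388e+01  8.96893534e+01 -4.89124479e-04
  7.20434720e+01 -1.14561096e+00] 91.15257384435657 0.15
[[-148.50781236  529.01775946]
 [-116.04846973  495.20019682]]invalid input
invalid input
invalid input
```

```bash
python3 -m inch '[{"x":0,"y":0,"z":0,"yaw":1,"gripper":0.3}]'; echo; python3 -m inch '[{"x":0,"y":0,"z":0,"yaw":1}]';  echo; python3 -m inch '[{"yaw":1,"gripper":0.3}]'
```

```text
time_s: 0.23
ee_pos: [235.8, 524.1, 235.5]
ee_rot: [-179.9, 0.0, 150.7]
force: [-0.7, 0.1, -0.2]
gripper_width: 87.4

invalid input
invalid input
```

```bash
python3 -m inch '[{"x":0,"y":0,"z":0,"yaw":1,"gripper":0.3},{"x":0,"y":0,"z":0,"yaw":1,"gripper":0.3},{"x":0,"y":0,"z":0,"yaw":1,"gripper":0.3},{"x":0,"y":0,"z":0,"yaw":1,"gripper":0.3},{"x":0,"y":0,"z":0,"yaw":1,"gripper":0.3},{"x":0,"y":0,"z":0,"yaw":1,"gripper":0.3},{"x":0,"y":0,"z":0,"yaw":1,"gripper":0.3},{"x":0,"y":0,"z":0,"yaw":1,"gripper":0.3},{"x":0,"y":0,"z":0,"yaw":0.75,"gripper":0.3},{"x":-2,"y":0,"z":0,"yaw":0,"gripper":0.3},{"x":-4,"y":0,"z":0,"yaw":0,"gripper":0.3}]'
python3 -m inch '[{"x":-4,"y":0,"z":0,"yaw":0,"gripper":0.3},{"x":-4,"y":0,"z":0,"yaw":0,"gripper":0.3},{"x":-4,"y":0,"z":0,"yaw":0,"gripper":0.3},{"x":-4,"y":0,"z":0,"yaw":0,"gripper":0.3},{"x":-4,"y":0,"z":0,"yaw":0,"gripper":0.3},{"x":-4,"y":0,"z":0,"yaw":0,"gripper":0.3},{"x":-4,"y":0,"z":0,"yaw":0,"gripper":0.3},{"x":-4,"y":0,"z":0,"yaw":0,"gripper":0.3},{"x":-4,"y":0,"z":0,"yaw":0,"gripper":0.3},{"x":-4,"y":0,"z":0,"yaw":0,"gripper":0.3},{"x":-4,"y":0,"z":0,"yaw":0,"gripper":0.3},{"x":-4,"y":0,"z":0,"yaw":0,"gripper":0.3}]'
python3 -m inch '[{"x":-4,"y":0,"z":0,"yaw":0,"gripper":0.3},{"x":-4,"y":0,"z":0,"yaw":0,"gripper":0.3},{"x":-4,"y":0,"z":0,"yaw":0,"gripper":0.3},{"x":-4,"y":0,"z":0,"yaw":0,"gripper":0.3},{"x":-4,"y":0,"z":0,"yaw":0,"gripper":0.3},{"x":-4,"y":0,"z":1,"yaw":0,"gripper":0.3},{"x":-2,"y":0,"z":1,"yaw":0,"gripper":0.3},{"x":0,"y":0,"z":1,"yaw":0,"gripper":0.3},{"x":0,"y":0,"z":0,"yaw":0,"gripper":0.3},{"x":0,"y":0,"z":0,"yaw":0,"gripper":0.3}]'
python3 - <<'E'
from h import *
f=grab('wrist','w1.png');s=telemetry.state();print(s['ee_pos'],s['ee_rot'],s['qpos'],s['gripper_width'],s['time_s'])
print(proj(f,[[467,-223,86],[467,-223,46]]))
E
```

```text
time_s: 1.15
ee_pos: [253.1, 469.2, 235.2]
ee_rot: [180.0, -0.1, 107.2]
force: [0.7, -0.3, -0.4]
gripper_width: 59.2
time_s: 2.15
ee_pos: [393.9, 6.1, 236.0]
ee_rot: [180.0, -0.0, 107.0]
force: [1.7, 0.3, -0.4]
gripper_width: 59.7
time_s: 2.98
ee_pos: [469.3, -239.4, 205.1]
ee_rot: [-179.9, -0.1, 107.0]
force: [-0.2, 0.2, 0.8]
gripper_width: 59.4
[ 469.71216064 -239.31977514  205.9513228 ] [-1.79974324e+02 -6.44807627e-02  1.07077805e+02] [-2.82650776e+01  1.52954990e+01  9.85336460e+01  2.95639074e-02
  6.62347715e+01 -4.53548259e+01] 59.235297523834554 3.0333
[[259.69525979 174.29831798]
 [259.35647659 166.08801109]]
```

View pics/w1.png

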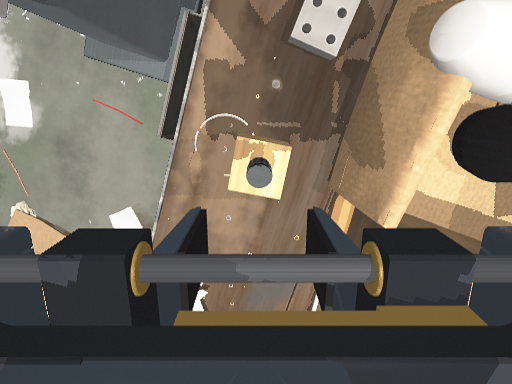

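The wrist view shows the pin top at (259,174), exactly where it was predicted. The cardboard box is close on the +x side, so I'll turn the jaws crosswise, across y. Then centre and descend.

```bash
python3 -m inch '[{"x":0,"y":0,"z":0,"yaw":1,"gripper":0.3},{"x":0,"y":0,"z":0,"yaw":1,"gripper":0.3},{"x":0,"y":0,"z":0,"yaw":1,"gripper":0.3},{"x":0,"y":0,"z":0,"yaw":1,"gripper":0.3},{"x":0,"y":0,"z":0,"yaw":1,"gripper":0.3},{"x":0,"y":0,"z":0,"yaw":1,"gripper":0.3},{"x":0,"y":0,"z":0,"yaw":1,"gripper":0.3},{"x":0,"y":0,"z":0,"yaw":1,"gripper":0.3},{"x":0,"y":0,"z":0,"yaw":1,"gripper":0.3},{"x":0,"y":0,"z":0,"yaw":1,"gripper":0.3}]'
python3 -m inch '[{"x":0,"y":0,"z":0,"yaw":1,"gripper":0.3},{"x":0,"y":0,"z":0,"yaw":1,"gripper":0.3},{"x":0,"y":0,"z":0,"yaw":1,"gripper":0.3},{"x":0,"y":0,"z":0,"yaw":1,"gripper":0.3},{"x":0,"y":0,"z":0,"yaw":1,"gripper":0.3},{"x":0,"y":0,"z":0,"yaw":1,"gripper":0.3},{"x":0,"y":0,"z":0,"yaw":1,"gripper":0.3},{"x":0,"y":0,"z":0,"yaw":1,"gripper":0.3},{"x":0.2,"y":-1.6,"z":0,"yaw":0,"gripper":0.3},{"x":0,"y":0,"z":2,"yaw":0,"gripper":0.3},{"x":0,"y":0,"z":3,"yaw":0,"gripper":0.3},{"x":0,"y":0,"z":1,"yaw":0,"gripper":0.3}]'
python3 - <<'E'
from h import *
s=telemetry.state();print(s['ee_pos'],s['ee_rot'],s['qpos'])
E
```

```text
time_s: 3.87
ee_pos: [470.3, -239.0, 207.1]
ee_rot: [179.9, -0.0, 56.9]
force: [-0.2, -0.5, 0.5]
gripper_width: 59.2
time_s: 4.87
ee_pos: [465.5, -221.8, 144.0]
ee_rot: [-179.8, 0.2, 17.2]
force: [-0.5, 1.0, -0.2]
gripper_width: 58.9
[ 465.45174798 -221.76446277  143.95107368] [-1.79797769e+02  1.70053865e-01  1.72271128e+01] [-2.67701918e+01  1.76718462e+01  1.05041300e+02  3.24187120e-02
  5.75496646e+01  4.59855379e+01]
```

```bash
python3 -m inch '[{"x":0.1,"y":0.15,"z":2,"yaw":0,"gripper":0.3},{"x":0,"y":0,"z":2.5,"yaw":0,"gripper":0.3},{"x":0,"y":0,"z":1.5,"yaw":0,"gripper":0.3},{"x":0,"y":0,"z":0.9,"yaw":0,"gripper":0.3},{"x":0,"y":0,"z":0,"yaw":0,"gripper":-1},{"x":0,"y":0,"z":0,"yaw":0,"gripper":-1},{"x":0,"y":0,"z":0,"yaw":0,"gripper":-1},{"x":0,"y":0,"z":0,"yaw":0,"gripper":-1},{"x":0,"y":0,"z":0,"yaw":0,"gripper":-1},{"x":0,"y":0,"z":0,"yaw":0,"gripper":-1}]' 30
```

```text
time_s: 5.7
ee_pos: [469.2, -226.0, 77.7]
ee_rot: [179.9, -0.1, 17.0]
force: [-0.1, 0.4, 3.5]
gripper_width: 23.0
```

```bash
python3 -m inch '[{"x":0,"y":0,"z":0,"yaw":0,"gripper":-1}]'; python3 -m inch '[{"x":0,"y":0,"z":-3,"yaw":0,"gripper":-1},{"x":0,"y":0,"z":-4,"yaw":0,"gripper":-1},{"x":0,"y":0,"z":-4,"yaw":0,"gripper":-1},{"x":0,"y":0,"z":-1,"yaw":0,"gripper":-1},{"x":0,"y":0,"z":0,"yaw":0,"gripper":-1}]';python3 - <<'E'
from h import *
f=grab('wrist','w2.png');s=telemetry.state();print(s['ee_pos'],s['ee_rot'],s['qpos'])
E
```

```text
time_s: 5.78
ee_pos: [469.2, -226.0, 77.7]
ee_rot: [180.0, -0.1, 17.0]
force: [-0.6, 1.7, 3.8]
gripper_width: 23.5
time_s: 6.2
ee_pos: [470.6, -226.8, 200.5]
ee_rot: [179.7, -0.3, 17.0]
force: [0.3, 0.3, 0.2]
gripper_width: 23.3
[ 469.13118714 -226.04524894  197.84665039] [ 1.79895405e+02 -1.14633411e-01  1.70222273e+01] [-2.69946051e+01  1.50054496e+01  1.00204120e+02  4.91025123e-03
  6.46353131e+01  4.59811748e+01]
```

View pics/w2.png

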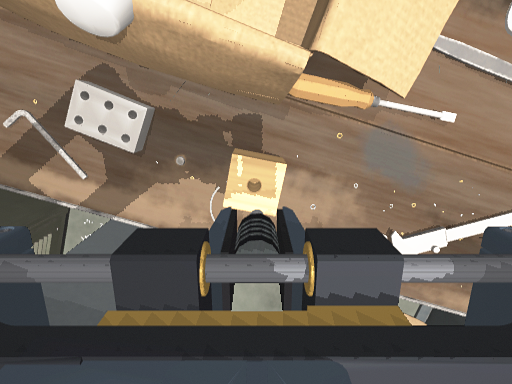

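The pin is held upright in the jaws and the rest's hole, at (255,186), is empty. I'll work out the pin's offset in the grip and the move to the socket.

Run:
```python
from h import *
f=np.load('pics/wrist.npz');h=at(f,255,186,46);print('hole',h)
p=np.array([469.15,-226.05]);a=np.radians(17);T=np.array([[np.cos(a),np.sin(a)],[np.sin(a),-np.cos(a)]])
print('hole in tool xy',T@(h[:2]-p))
t=np.array([489,171]);print('to socket, tool',T@(t-p))
# where a 5cm-below pin axis would project
for dx in(-4,0,4): 
  q=p+T.T@np.array([dx,0]); print(dx,proj(f,[[q[0],q[1],215],[q[0],q[1],175]]))
```

```text
hole [ 466.58336423 -226.71051229   46.        ]
hole in tool xy [-2.6476011  -0.11876063]
to socket, tool [ 135.06883477 -373.89722502]
-4 [[255.31986744 272.44641723]
 [255.23945519 239.01717226]]
0 [[255.32569224 265.11888035]
 [255.24364674 233.01154013]]
4 [[255.33159739 257.69026294]
 [255.24788417 226.94015884]]
```

```bash
python3 -m inch '[{"x":0,"y":0,"z":0,"yaw":0.85,"gripper":-1},{"x":0,"y":0,"z":0,"yaw":0.85,"gripper":-1},{"x":0,"y":0,"z":0,"yaw":0.85,"gripper":-1},{"x":0,"y":0,"z":0,"yaw":0.85,"gripper":-1},{"x":0,"y":-2,"z":0,"yaw":0,"gripper":-1},{"x":0,"y":-4,"z":0,"yaw":0,"gripper":-1},{"x":0,"y":-4,"z":0,"yaw":0,"gripper":-1},{"x":0,"y":-4,"z":0,"yaw":0,"gripper":-1},{"x":0,"y":-4,"z":0,"yaw":0,"gripper":-1},{"x":0,"y":-4,"z":0,"yaw":0,"gripper":-1},{"x":0.2,"y":-4,"z":0,"yaw":0,"gripper":-1},{"x":0.5,"y":-4,"z":0,"yaw":0,"gripper":-1}]'
python3 -m inch '[{"x":0.5,"y":-4,"z":0,"yaw":0,"gripper":-1},{"x":0.5,"y":-3.7,"z":0,"yaw":0,"gripper":-1},{"x":0.5,"y":-2,"z":0,"yaw":0,"gripper":-1},{"x":0,"y":0,"z":0,"yaw":0,"gripper":-1},{"x":0,"y":0,"z":0,"yaw":0,"gripper":-1},{"x":0,"y":0,"z":0,"yaw":0,"gripper":-1}]'
python3 - <<'E'
from h import *
f=grab('wrist','w3.png');s=telemetry.state();print(s['ee_pos'],s['ee_rot'],s['qpos'])
print(proj(f,[[489,171,60],[489,171,60]]))
f=grab('top','t3.png')
E
```

```text
time_s: 7.25
ee_pos: [473.2, 75.8, 194.4]
ee_rot: [180.0, 0.3, 0.0]
force: [0.9, -0.4, -0.4]
gripper_width: 23.2
time_s: 7.75
ee_pos: [489.4, 170.2, 195.1]
ee_rot: [179.9, 0.2, 0.0]
force: [-0.7, -0.9, 0.0]
gripper_width: 23.3
[489.64655667 169.94170101 195.56158879] [ 1.79922375e+02  1.73274035e-01 -2.53892798e-02] [ 1.78814427e+01  1.50659110e+01  1.00476134e+02 -2.27824291e-02
  6.46467038e+01  1.07916504e+02]
[[256.00253989 185.90057195]
 [256.00253989 185.90057195]]
```

View pics/w3.png

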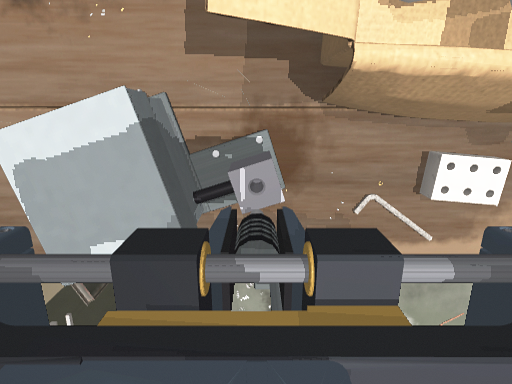

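The socket hole is at (257,186), within 1 px of the prediction. I'll descend gently.

```bash
python3 -m inch '[{"x":0.15,"y":-0.07,"z":2,"yaw":0,"gripper":-1},{"x":0,"y":0,"z":2.5,"yaw":0,"gripper":-1},{"x":0,"y":0,"z":1.5,"yaw":0,"gripper":-1},{"x":0,"y":0,"z":0.6,"yaw":0,"gripper":-1},{"x":0,"y":0,"z":0.5,"yaw":0,"gripper":-1},{"x":0,"y":0,"z":0.5,"yaw":0,"gripper":-1},{"x":0,"y":0,"z":0.5,"yaw":0,"gripper":-1}]'
python3 -m inch '[{"x":0,"y":0,"z":0.5,"yaw":0,"gripper":-1},{"x":0,"y":0,"z":0,"yaw":0,"gripper":-1}]'
```

```text
time_s: 8.43
ee_pos: [492.3, 171.4, 116.5]
ee_rot: [180.0, -0.0, -0.0]
force: [-1.9, -0.8, 0.4]
gripper_width: 23.4
time_s: 8.6
ee_pos: [491.7, 171.6, 110.4]
ee_rot: [180.0, 0.0, 0.0]
force: [-2.4, -2.3, -1.1]
gripper_width: 23.3
```

```bash
python3 -m inch '[{"x":0,"y":0,"z":0.5,"yaw":0,"gripper":-1},{"x":0,"y":0,"z":0.5,"yaw":0,"gripper":-1},{"x":0,"y":0,"z":0.4,"yaw":0,"gripper":-1},{"x":0,"y":0,"z":0.2,"yaw":0,"gripper":-1}]'
python3 -m inch '[{"x":0,"y":0,"z":0.2,"yaw":0,"gripper":-1},{"x":0,"y":0,"z":0.1,"yaw":0,"gripper":-1}]'
```

```text
time_s: 8.93
ee_pos: [491.7, 171.7, 94.2]
ee_rot: [180.0, 0.1, 0.0]
force: [-2.5, -3.2, 1.6]
gripper_width: 23.4
time_s: 9.1
ee_pos: [491.7, 171.7, 91.7]
ee_rot: [180.0, 0.1, 0.0]
force: [-4.7, -3.7, 10.9]
gripper_width: 23.0
```

```bash
python3 -m inch '[{"x":0,"y":0,"z":0.15,"yaw":0,"gripper":-1},{"x":0,"y":0,"z":0,"yaw":0,"gripper":-1}]'
python3 -m inch '[{"x":0,"y":0,"z":0,"yaw":0,"gripper":-0.1},{"x":0,"y":0,"z":0,"yaw":0,"gripper":-0.1},{"x":0,"y":0,"z":0,"yaw":0,"gripper":-0.1}]'
python3 -m inch '[{"x":0,"y":0,"z":-2,"yaw":0,"gripper":-0.1},{"x":0,"y":0,"z":-4,"yaw":0,"gripper":-0.1},{"x":0,"y":0,"z":-4,"yaw":0,"gripper":-0.1},{"x":-2,"y":0,"z":-2,"yaw":0,"gripper":-0.1},{"x":-4,"y":0,"z":0,"yaw":0,"gripper":-0.1},{"x":-1,"y":0,"z":0,"yaw":-0.85,"gripper":-0.1},{"x":0,"y":0,"z":0,"yaw":-0.85,"gripper":-0.1},{"x":0,"y":0,"z":0,"yaw":-0.85,"gripper":-0.1},{"x":0,"y":0,"z":0,"yaw":-0.85,"gripper":-0.1},{"x":0,"y":0,"z":0,"yaw":0,"gripper":-0.1}]'
python3 - <<'E'
from h import *
f=grab('wrist','w4.png');s=telemetry.state();print(s['ee_pos'],s['ee_rot'],s['qpos'])
print('pin top if home',proj(f,[[489,170.6,100],[489,170.6,106]]))
a=np.radians(17);R=np.array([[np.cos(a),-np.sin(a)],[np.sin(a),np.cos(a)]])
tab=np.array([495.4,303.8])+R@[67-162,0];print('tab',tab,proj(f,[[*tab,88]]))
T=np.array([[np.cos(a),np.sin(a)],[np.sin(a),-np.cos(a)]]);print('tool move',T@(tab-s['ee_pos'][:2]))
E
```

```text
time_s: 9.27
ee_pos: [491.8, 171.7, 91.7]
ee_rot: [180.0, 0.0, 0.0]
force: [-6.6, -4.1, 10.6]
gripper_width: 23.2
time_s: 9.52
ee_pos: [493.1, 172.5, 90.7]
ee_rot: [-179.9, -0.1, 0.0]
force: [-0.5, -0.3, -0.8]
gripper_width: 39.6
time_s: 10.35
ee_pos: [422.5, 172.3, 210.6]
ee_rot: [-180.0, -0.1, 17.1]
force: [-0.5, 0.5, 0.3]
gripper_width: 41.4
[422.48440732 172.22272349 210.48870509] [-1.79973686e+02 -6.35517348e-02  1.69428166e+01] [2.07183757e+01 8.70602902e+00 1.06615824e+02 2.44316440e-02
 6.46130021e+01 9.37650825e+01]
pin top if home [[282.91187033 120.29318289]
 [283.52003679 120.59871036]]
tab [404.55104818 276.02468805] [[142.58242836 175.49579585]]
tool move [  13.1990007  -104.50951917]
```

View pics/w4.png

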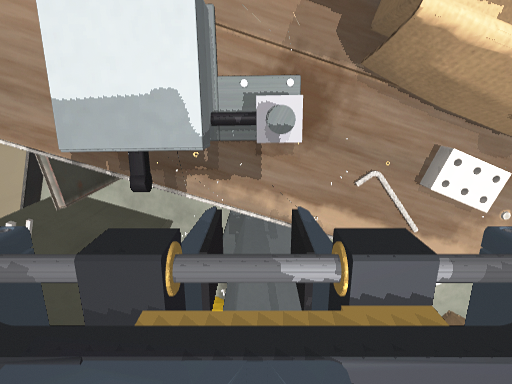

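The pin's top disc is at (279,119), about where a seated pin should appear at (283,120). The tab is at (140,170), as predicted. Before opening the flap, I'll confirm the seating by pressing on the pin's top with closed fingers; contact is expected at TCP z of about 122.

```bash
python3 -m inch '[{"x":3.2,"y":1,"z":0,"yaw":0,"gripper":-1},{"x":3.2,"y":1,"z":2,"yaw":0,"gripper":-1},{"x":0,"y":0,"z":3,"yaw":0,"gripper":-1},{"x":0,"y":0,"z":2,"yaw":0,"gripper":-1},{"x":0,"y":0,"z":0.8,"yaw":0,"gripper":-1},{"x":0,"y":0,"z":0.4,"yaw":0,"gripper":-1},{"x":0,"y":0,"z":0,"yaw":0,"gripper":-1}]'
python3 -m inch '[{"x":0,"y":0,"z":0.3,"yaw":0,"gripper":-1},{"x":0,"y":0,"z":0.2,"yaw":0,"gripper":-1},{"x":0,"y":0,"z":0.2,"yaw":0,"gripper":-1}]'
```

```text
time_s: 10.98
ee_pos: [489.1, 171.6, 128.2]
ee_rot: [-180.0, 0.0, 17.0]
force: [0.3, 0.4, 0.6]
gripper_width: 0.4
time_s: 11.23
ee_pos: [489.7, 171.8, 122.4]
ee_rot: [-180.0, -0.1, 17.0]
force: [0.0, 0.1, -0.2]
gripper_width: 0.6
```

```bash
python3 -m inch '[{"x":0,"y":0,"z":0.15,"yaw":0,"gripper":-1},{"x":0,"y":0,"z":0.1,"yaw":0,"gripper":-1}]'
python3 -m inch '[{"x":0,"y":0,"z":0.1,"yaw":0,"gripper":-1},{"x":0,"y":0,"z":0,"yaw":0,"gripper":-1}]'
```

```text
time_s: 11.4
ee_pos: [489.9, 171.8, 122.1]
ee_rot: [-180.0, -0.2, 17.0]
force: [-4.9, -2.1, 24.9]
gripper_width: 0.6
time_s: 11.57
ee_pos: [490.0, 171.8, 122.2]
ee_rot: [-180.0, -0.2, 17.0]
force: [-6.2, -2.3, 23.1]
gripper_width: 0.4
```

The press met resistance at TCP z of 122.1, so the pin top is at 100 mm and the pin is fully home. On to the tab.

```bash
python3 -m inch '[{"x":0,"y":0,"z":-3,"yaw":0,"gripper":-1},{"x":0,"y":0,"z":-4,"yaw":0,"gripper":-0.1},{"x":-1,"y":-1,"z":-1,"yaw":0,"gripper":-0.1},{"x":-1.5,"y":-3.6,"z":0,"yaw":0,"gripper":-0.1},{"x":-1.5,"y":-3.6,"z":0,"yaw":0,"gripper":-0.1},{"x":-1.1,"y":-3.6,"z":0,"yaw":0,"gripper":-0.1},{"x":0,"y":-0.65,"z":0,"yaw":0,"gripper":-0.1},{"x":0,"y":0,"z":2,"yaw":0,"gripper":-0.1},{"x":0,"y":0,"z":2,"yaw":0,"gripper":-0.1},{"x":0,"y":0,"z":0,"yaw":0,"gripper":-0.1}]'
python3 - <<'E'
from h import *
f=grab('wrist','w5.png');s=telemetry.state();print(s['ee_pos'],s['ee_rot'],s['qpos'])
print(proj(f,[[404.5,276,88]]))
E
```

```text
time_s: 12.4
ee_pos: [401.9, 274.6, 155.3]
ee_rot: [179.9, 0.3, 17.1]
force: [-0.3, -0.3, -0.0]
gripper_width: 41.3
[402.88590496 274.92498795 156.86244408] [179.93762879   0.19064491  17.04533959] [ 3.29631312e+01  1.45445262e+01  1.07500070e+02 -9.05713515e-03
  5.81558452e+01  1.05922480e+02]
[[256.26021727 204.77918195]]
```

View pics/w5.png

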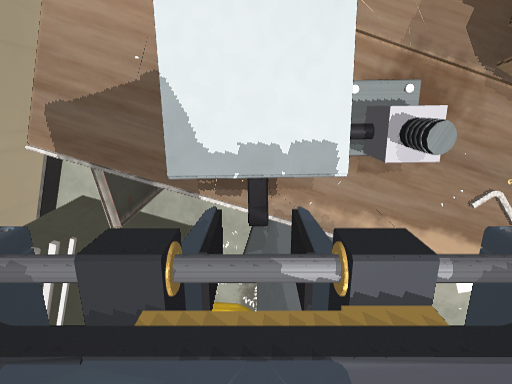

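The tab is centred between the fingers at about (258,205), matching the prediction. I'll descend and pinch it.

```bash
python3 -m inch '[{"x":0.1,"y":-0.05,"z":2,"yaw":0,"gripper":-0.1},{"x":0,"y":0,"z":2.5,"yaw":0,"gripper":-0.1},{"x":0,"y":0,"z":1.3,"yaw":0,"gripper":-0.1},{"x":0,"y":0,"z":0,"yaw":0,"gripper":-1},{"x":0,"y":0,"z":0,"yaw":0,"gripper":-1},{"x":0,"y":0,"z":0,"yaw":0,"gripper":-1},{"x":0,"y":0,"z":0,"yaw":0,"gripper":-1},{"x":0,"y":0,"z":0,"yaw":0,"gripper":-1}]' 15
python3 - <<'E'
import numpy as np
r=np.hypot(162,28);a0=np.arctan2(28,162)
P=lambda t:np.array([-r*np.cos(a0+t),r*np.sin(a0+t)])
n=20;ts=np.linspace(0,np.radians(100),n+1)
for i in range(n): d=(P(ts[i+1])-P(ts[i]))/10; print(i,d.round(2))
E
```

```text
time_s: 13.12
ee_pos: [406.4, 275.1, 101.2]
ee_rot: [179.8, -0.2, 17.2]
force: [3.5, -7.1, 0.4]
gripper_width: 14.1
0 [0.31 1.4 ]
1 [0.43 1.37]
2 [0.54 1.33]
3 [0.66 1.27]
4 [0.77 1.21]
5 [0.87 1.14]
6 [0.97 1.06]
7 [1.05 0.97]
8 [1.13 0.88]
9 [1.21 0.77]
10 [1.27 0.67]
11 [1.32 0.55]
12 [1.37 0.44]
13 [1.4  0.32]
14 [1.42 0.19]
15 [1.43 0.07]
16 [ 1.43 -0.06]
17 [ 1.42 -0.18]
18 [ 1.4  -0.31]
19 [ 1.37 -0.43]
```

```bash
python3 -m inch '[{"x":0.31,"y":0.1,"z":-1.4,"yaw":0,"gripper":-1},{"x":0.43,"y":0.05,"z":-1.37,"yaw":0,"gripper":-1},{"x":0.54,"y":0,"z":-1.33,"yaw":0,"gripper":-1},{"x":0.66,"y":0,"z":-1.27,"yaw":0,"gripper":-1},{"x":0.77,"y":0,"z":-1.21,"yaw":0,"gripper":-1}]'
python3 -m inch '[{"x":0.87,"y":0,"z":-1.14,"yaw":0,"gripper":-1},{"x":0.97,"y":0,"z":-1.06,"yaw":0,"gripper":-1},{"x":1.05,"y":0,"z":-0.97,"yaw":0,"gripper":-1},{"x":1.13,"y":0,"z":-0.88,"yaw":0,"gripper":-1},{"x":1.21,"y":0,"z":-0.77,"yaw":0,"gripper":-1}]'
```

```text
time_s: 13.53
ee_pos: [433.3, 283.7, 167.2]
ee_rot: [-180.0, -0.3, 17.1]
force: [6.5, 2.9, -8.0]
gripper_width: 13.7
time_s: 13.95
ee_pos: [481.6, 299.2, 214.1]
ee_rot: [-179.9, -0.1, 17.1]
force: [2.6, 4.5, -9.6]
gripper_width: 13.8
```

```bash
python3 -m inch '[{"x":1.27,"y":0,"z":-0.67,"yaw":0,"gripper":-1},{"x":1.32,"y":0,"z":-0.55,"yaw":0,"gripper":-1},{"x":1.37,"y":0,"z":-0.44,"yaw":0,"gripper":-1},{"x":1.4,"y":0,"z":-0.32,"yaw":0,"gripper":-1},{"x":1.42,"y":0,"z":-0.19,"yaw":0,"gripper":-1}]'
python3 -m inch '[{"x":1.43,"y":0,"z":-0.07,"yaw":0,"gripper":-1},{"x":1.43,"y":0,"z":0.06,"yaw":0,"gripper":-1},{"x":1.42,"y":0,"z":0.18,"yaw":0,"gripper":-1},{"x":1.4,"y":0,"z":0.31,"yaw":0,"gripper":-1},{"x":0,"y":0,"z":0,"yaw":0,"gripper":-1}]'
```

```text
time_s: 14.37
ee_pos: [544.7, 319.6, 235.2]
ee_rot: [-179.8, 0.2, 17.1]
force: [-3.5, 4.5, -8.0]
gripper_width: 13.9
time_s: 14.78
ee_pos: [600.7, 337.6, 230.0]
ee_rot: [-179.7, 0.0, 17.1]
force: [-1.9, 5.6, -3.5]
gripper_width: 14.0
```

```bash
python3 -m inch '[{"x":0,"y":0,"z":0,"yaw":0,"gripper":-0.3},{"x":0,"y":0,"z":0,"yaw":0,"gripper":-0.3},{"x":0,"y":0,"z":0,"yaw":0,"gripper":-0.3},{"x":0,"y":0,"z":-2,"yaw":0,"gripper":-0.3},{"x":0,"y":0,"z":-4,"yaw":0,"gripper":-0.3},{"x":-2,"y":0,"z":-2,"yaw":0,"gripper":-0.3},{"x":-4,"y":0,"z":0,"yaw":0,"gripper":-0.3},{"x":-4,"y":0.1,"z":0,"yaw":0,"gripper":-0.3},{"x":-3,"y":0,"z":0,"yaw":0,"gripper":-0.1},{"x":-1,"y":0,"z":0,"yaw":0,"gripper":-0.1},{"x":0,"y":0,"z":0,"yaw":0,"gripper":-0.1}]'
python3 - <<'E'
from h import *
f=grab('wrist','w6.png');s=telemetry.state();print(s['ee_pos'],s['ee_rot'],s['qpos'])
print(proj(f,[[483.9,300.3,98],[483.9,300.3,60]]))
E
```

```text
time_s: 15.7
ee_pos: [464.8, 291.8, 312.7]
ee_rot: [-180.0, -0.1, 17.1]
force: [0.7, 0.5, 0.1]
gripper_width: 40.7
[466.55583332 292.48608747 312.29250113] [-179.97451643   -0.18353898   17.03605625] [ 3.08980916e+01  1.38197897e+01  8.50247281e+01 -1.94729723e-02
  8.09711837e+01  1.03865020e+02]
[[255.00148026 153.05627251]
 [255.16715819 148.89464376]]
```

View pics/w6.png

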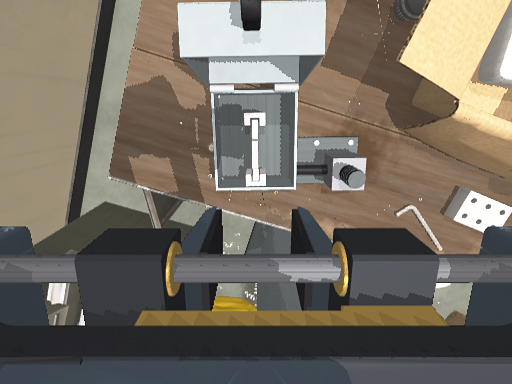

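The flap stands open, the pin is still in the socket, and the plate's tab shows at (255,150) between the guides, as predicted. Before descending, I'll check that the wrist camera will clear the open flap.

Run:
```python
from h import *
f=np.load('pics/wrist.npz');c,d=ray(f,256,192)
p=np.array([466,292.4,312.3]);a=np.radians(17);T=np.array([[np.cos(a),np.sin(a)],[np.sin(a),-np.cos(a)]])
print('cam tool xy',T@(c-p)[:2],'up',(c-p)[2],'dir',d)
H=np.array([495.4,303.8])
for u,v,z in[(179,55,195),(327,55,195),(250,27,235),(183,10,200),(255,150,98)]:
    q=at(f,u,v,z)[:2]; print(u,v,z,'housing xy',(T@(q-H))*[1,-1])
```

```text
cam tool xy [72.05250033 -0.28793033] up 149.86984127453633 dir [-0.25597045 -0.07618608 -0.96370663]
179 55 195 housing xy [81.45761691 61.06656518]
327 55 195 housing xy [ 81.70951875 -58.68419915]
250 27 235 housing xy [92.89217345  2.70559937]
183 10 200 housing xy [112.65458618  54.78448719]
255 150 98 housing xy [-8.36603439  0.02077773]
```

```bash
python3 -m inch '[{"x":1.8,"y":-0.2,"z":1,"yaw":0,"gripper":-0.2},{"x":0,"y":0,"z":3,"yaw":0,"gripper":-0.2},{"x":0,"y":0,"z":4,"yaw":0,"gripper":-0.2},{"x":0,"y":0,"z":4,"yaw":0,"gripper":-0.2},{"x":0,"y":0,"z":3,"yaw":0,"gripper":-0.2},{"x":0,"y":0,"z":2,"yaw":0,"gripper":-0.2},{"x":0,"y":0,"z":1,"yaw":0,"gripper":-0.2},{"x":0,"y":0,"z":0,"yaw":0,"gripper":-0.2}]'
python3 -m inch '[{"x":0,"y":0,"z":1,"yaw":0,"gripper":-0.2},{"x":0,"y":0,"z":1,"yaw":0,"gripper":-0.2},{"x":0,"y":0,"z":0,"yaw":0,"gripper":-0.2}]'
```

```text
time_s: 16.42
ee_pos: [483.5, 299.5, 128.1]
ee_rot: [179.9, 0.2, 17.0]
force: [-0.7, 0.4, 0.2]
gripper_width: 36.5
time_s: 16.67
ee_pos: [483.2, 299.7, 109.9]
ee_rot: [180.0, 0.1, 17.0]
force: [-0.4, 0.1, -0.3]
gripper_width: 36.2
```

```bash
python3 -m inch '[{"x":0,"y":0,"z":1,"yaw":0,"gripper":-0.2},{"x":0,"y":0,"z":0.9,"yaw":0,"gripper":-0.2},{"x":0,"y":0,"z":0,"yaw":0,"gripper":-1},{"x":0,"y":0,"z":0,"yaw":0,"gripper":-1},{"x":0,"y":0,"z":0,"yaw":0,"gripper":-1},{"x":0,"y":0,"z":0,"yaw":0,"gripper":-1},{"x":0,"y":0,"z":0,"yaw":0,"gripper":-1}]' 30
python3 -m inch '[{"x":0,"y":0,"z":-1,"yaw":0,"gripper":-1},{"x":0,"y":0,"z":-1,"yaw":0,"gripper":-1},{"x":0,"y":0,"z":-1,"yaw":0,"gripper":-1}]'
```

```text
time_s: 17.25
ee_pos: [483.6, 300.1, 92.3]
ee_rot: [-180.0, -0.1, 17.0]
force: [0.6, 0.4, 0.9]
gripper_width: 7.6
time_s: 17.5
ee_pos: [483.5, 300.0, 123.1]
ee_rot: [-180.0, -0.0, 17.0]
force: [-0.3, 0.2, -0.8]
gripper_width: 7.9
```

```bash
python3 -m inch '[{"x":0,"y":0,"z":-2,"yaw":0,"gripper":-1},{"x":0,"y":0,"z":-3,"yaw":0,"gripper":-1},{"x":0,"y":0,"z":-3.5,"yaw":0,"gripper":-1},{"x":0,"y":0,"z":-3.5,"yaw":0,"gripper":-1},{"x":0,"y":0,"z":-3.5,"yaw":0,"gripper":-1},{"x":0,"y":0,"z":-3.5,"yaw":0,"gripper":-1},{"x":0,"y":0,"z":-2.5,"yaw":0,"gripper":-1},{"x":0,"y":0,"z":-0.7,"yaw":0,"gripper":-1}]'
python3 -m inch '[{"x":-0.7,"y":1.5,"z":0,"yaw":0,"gripper":-1},{"x":-1.45,"y":2.9,"z":0,"yaw":0,"gripper":-1},{"x":-1.45,"y":2.9,"z":0,"yaw":0,"gripper":-1},{"x":-1.45,"y":2.9,"z":0,"yaw":0,"gripper":-1},{"x":-1.45,"y":2.9,"z":0,"yaw":0,"gripper":-1},{"x":-1.45,"y":2.9,"z":0,"yaw":0,"gripper":-1},{"x":-1.45,"y":2.9,"z":0,"yaw":0,"gripper":-1},{"x":-1.45,"y":2.9,"z":0,"yaw":0,"gripper":-1},{"x":-1.45,"y":2.9,"z":0,"yaw":0,"gripper":-1},{"x":-1.45,"y":2.9,"z":0,"yaw":0,"gripper":-1},{"x":-0.75,"y":1.4,"z":0,"yaw":0,"gripper":-1},{"x":0,"y":0,"z":0,"yaw":0,"gripper":-1}]'
python3 -m inch '[{"x":0,"y":0,"z":0,"yaw":-1,"gripper":-1},{"x":0,"y":0,"z":0,"yaw":-1,"gripper":-1},{"x":0,"y":0,"z":0,"yaw":-1,"gripper":-1},{"x":0,"y":0,"z":0,"yaw":-1,"gripper":-1},{"x":0,"y":0,"z":0,"yaw":-1,"gripper":-1},{"x":0,"y":0,"z":0,"yaw":-1,"gripper":-1},{"x":0,"y":0,"z":0,"yaw":-1,"gripper":-1},{"x":0,"y":0,"z":0,"yaw":-1,"gripper":-1}]'
python3 -m inch '[{"x":0,"y":0,"z":0,"yaw":-1,"gripper":-1},{"x":0,"y":0,"z":0,"yaw":-1,"gripper":-1},{"x":0,"y":0,"z":0,"yaw":-1,"gripper":-1},{"x":0,"y":0,"z":0,"yaw":-1,"gripper":-1},{"x":0,"y":0,"z":0,"yaw":-1,"gripper":-1},{"x":0,"y":0,"z":0,"yaw":-1,"gripper":-1},{"x":0,"y":0,"z":0,"yaw":0,"gripper":-1},{"x":0,"y":0,"z":0,"yaw":0,"gripper":-1},{"x":0,"y":0,"z":0,"yaw":0,"gripper":-1},{"x":0,"y":0,"z":0,"yaw":0,"gripper":-1}]'
python3 - <<'E'
from h import *
a=grab('scene','s7.png');b=grab('top','t7.png');w=grab('wrist','w7.png')
s=telemetry.state();print({k:np.round(v,2) for k,v in s.items()})
r=lambda im,x,y,ww,h,k:cv2.resize(im[y:y+h,x:x+ww],None,fx=k,fy=k,interpolation=cv2.INTER_CUBIC)
A,B,W=[cv2.imread('pics/%s7.png'%c) for c in'stw']
o=np.zeros((600,800,3),np.uint8)
o[:300,:400]=r(B,100,150,200,150,2);o[:300,400:]=cv2.resize(W,(400,300));o[300:,:400]=r(A,60,150,200,150,2);o[300:,400:]=cv2.resize(A,(400,300))
cv2.imwrite('pics/c7.png',o)
E
```

```text
time_s: 18.17
ee_pos: [484.4, 300.6, 350.3]
ee_rot: [-179.8, -0.6, 17.0]
force: [1.3, 0.5, -1.4]
gripper_width: 8.2
time_s: 19.17
ee_pos: [427.2, -23.0, 342.1]
ee_rot: [180.0, 0.3, 16.8]
force: [0.8, 0.7, -1.2]
gripper_width: 8.0
time_s: 19.83
ee_pos: [428.5, -19.3, 342.3]
ee_rot: [-179.8, 0.1, 57.3]
force: [-0.1, 0.4, -1.5]
gripper_width: 7.8
time_s: 20.67
ee_pos: [429.3, -19.7, 343.4]
ee_rot: [-180.0, -0.0, 87.0]
force: [-0.5, 0.4, -1.5]
gripper_width: 7.4
{'time_s': np.float64(20.82), 'qpos': array([-4.180e+00,  1.820e+00,  9.498e+01,  1.000e-02,  8.321e+01,
       -1.170e+00]), 'qvel': array([ 0.05, -0.06, -0.17,  0.02,  0.  , -0.1 ]), 'effort': array([ 2.000e-02, -2.694e+01, -2.508e+01,  8.000e-02,  4.000e-02,
        1.000e-02]), 'ee_pos': array([429.52, -19.81, 343.75]), 'ee_rot': array([-1.7999e+02, -1.0000e-02,  8.7000e+01]), 'force': array([ 0.98,  0.46, -1.29]), 'torque': array([-0.12,  0.03,  0.06]), 'gripper_width': np.float64(7.76)}
```

View pics/c7.png

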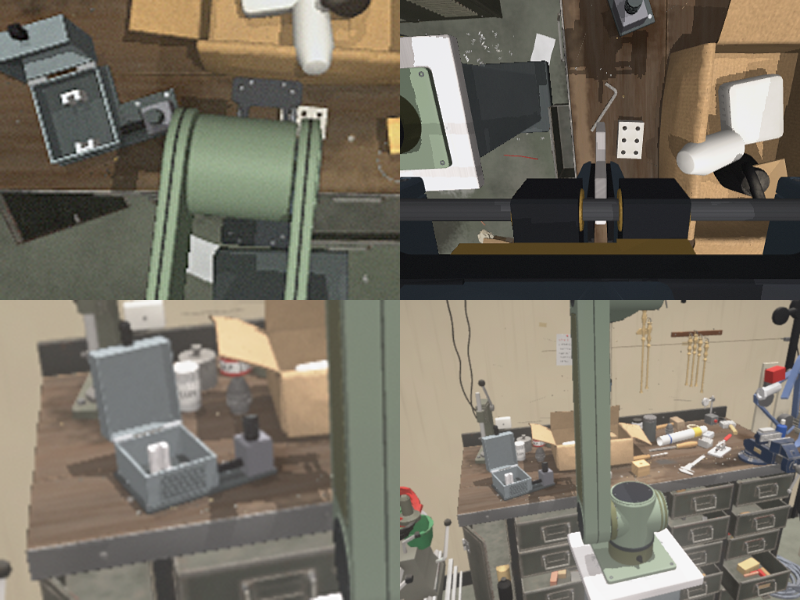

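The composite shows the flap standing open, the pin down in its socket, the guides empty, and the plate hanging upright in the jaws with a broad face to the robot. Its foot is at about 260 mm and about 330 mm from the unit. I'm handing in now.

Run:
```python
from h import *
print(env.job_done()); s=telemetry.state(); print(s['time_s'],s['gripper_width'])
```

```text
the job is handed in; nothing more can be done
None
the job is handed in; nothing more can be done
```

The job is done and handed in at about 21 s of the 72 s allowed, with the arm still holding the plate.

- **Pin:** I took it from its rest and pushed it into the socket before touching the flap. A press on its top with closed fingers met about 25 N at a height of 100 mm, exactly the height of a fully seated pin.
- **Flap:** I lifted it by its tab to about 95° (1.66 rad), worked out from the arm's travel. The last pictures show it still standing open, with the pin still in the socket.
- **Plate:** I drew it straight up out of its guides, which the last picture shows empty. It is held upright and still in front of the robot at about (430, -20), with its foot about 260 mm above the bench and roughly 330 mm from the unit. Its broad face is turned to the base within about 1°, and the jaws read 7.8 mm on the 8 mm tab.

**Other things on the bench:** I touched none of them. The block and hex key look undisturbed in the last wrist picture; I did not measure the other two.

No check failed or disagreed. After the handover no further state could be read, so the final hold rests on the readings taken just before.

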